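# Unlock and draw the hold-down collar off the autosampler spindle

### The arm

A 7-joint arm with a two-finger parallel gripper is mounted at the origin on the work surface. World frame = base frame: x ahead of the robot, y to its left, z up, the work surface at z = 0. Lengths are in m, angles in rad, forces in N, time in s.
With the tool pointing down it reaches from about 0.4 to 0.9 m from the base axis. Payload 5.6 kg.
Tool frame: the origin (TCP) lies at the very end of the fingers, on their centre line; the grasp point (between the pads) lies 19 mm behind it; z points along the fingers, y is the line along which they close (so a half turn about z gives the same grasp; the last joint's range is limited). The gripper opens to 92 mm and grips with 3 to 60 N. Pads are 20 mm wide; open, the fingers measure 128 mm over their backs; the gripper's body (75 mm by 189 mm) begins 69 mm behind the grasp point.
Start: joints at [-1.262, 0.468, -0.012, 1.603, 0.006, 1.071, -0.056], TCP at [0.224, 0.61, 0.215] pointing down, gripper open.
Joint ranges: [-2.53, 2.53], [-0.31, 2.02], [-1.57, 1.55], [0.28, 2.44], [-1.29, 4.43], [0.15, 1.84], [-2.92, 2.92]. Speed limits (rad/s): [2.57, 2.57, 3.14, 3.14, 3.14, 3.14, 3.14].

### API

Orientations are given as a 3x3 rotation matrix whose columns are the frame's x, y, z axes.
In Python, from workcell import state, snapshot, camera_params, finish_job gives the robot as it stands.
- The arm moves only by the tool carry_out, never from a script. Its arguments are lists of equal length, an entry for each row: "travel": the shift along the world's x, y, z in units of 0.2 m (1.0 is 0.2 m), a list of three; "angular": the turn, a rotation vector about the world's x, y, z in units of 90 degrees (1.0 is 90 degrees), a list of three; "claw": the closure, from -1 (fully open) to 1 (shut), so that 0 is half open. In form: {"travel": [[dx, dy, dz], ...], "angular": [[wx, wy, wz], ...], "claw": [claw, ...]}. A call has exactly 8 rows; each row is the pose to reach, as a shift and turn from the pose commanded when the call began; what a row does not reach only later rows make up. A row lasts 1/10 s, in which the tool goes at most 50 mm and 8.59 degrees, less where a joint would pass 70% of its speed; a pose out of reach is approached as far as the arm can. A call with a number of a shift or a turn outside -1 to 1 is refused whole. A call with a gripper value outside its range is refused whole. The fingers move at their own pace and stop on an object; "squeeze" is the grip in N (left out, the last holds). Time passes only in rows, so rows that repeat a pose let the fingers close, or fill a call up. It gives the time, the measured TCP pose, the force, the opening and the grip force at its end, in the units of the state.
- state(): the state, without advancing time (a new reading comes with each control period).
- snapshot(name): name is "scene" or "top"; returns the picture (384x512x3 uint8, red, green, blue); there is no depth.
- camera_params(name): a dict with "mtx" (3x3 intrinsics, pixels), "xyz" and "orientation" of the camera in the world. Camera axes: x right, y up, looking along -z (the intrinsics and any distortion apply to the point x, -y, -z); pixel columns grow to the right and rows downward; lengths in m; the calibration is good to about 2 mm. A picture is of the moment at which its call begins. camera_params takes no time and is no camera call.
- finish_job(): hands the job in; it is judged then, once.
The state is a dict: "time_s": time; "q": joint angles; "qvel": joint speeds; "joint_efforts": joint torques, N m; "position": TCP position; "ee_rot": TCP orientation; "contact_force": force on the tool from outside, world axes, zero at the start; "moment": the same for the moment, N m; "grip_width": finger opening in m; "grip_force": force on a finger pad.
Only numpy, scipy, OpenCV 4.12 (cv2) and the standard library are available. Lean on these libraries where they do the work, as an engineer would, in place of code of your own. Each camera call takes 0.05 s, during which the arm holds its last target. There are 200 camera calls.

### The job

The autosampler's carousel has to be changed, so take off its red hold-down collar: with a light upward pull turn it anticlockwise until you feel its slots come under the spindle's cross-pin, draw it straight up off the open end, and set it down (do not drop it) in the middle of the blue tray, on its black foot. Never force it against the pin or the spindle or lean on the sampler, and leave the bottle, the beaker and the jar alone.

Things in the scene. Friction and masses are not known exactly. Their poses are not given: they have to be found in the camera images.
- sampler: Autosampler fixed on the bench: white housing 270 x 270 x 80 mm with a red stripe; origin: centre of its underside, z up. On it a white carousel (230 mm across, top 100 mm above the bench) with 20 capped vials 28 mm high on a circle of 200 mm diameter; the needle arm is parked over a corner 110 mm along x and y, 215 mm high
- spindle_top (a point): Top of the steel spindle that stands up through the middle of the carousel, 152 mm above the bench; 16 mm in diameter, free end up, last 3 mm tapered. A brass cross-pin, 6 mm thick and 25 mm long, goes through it 26 mm below this point. Its motor stops it at any angle and holds it stiffly, so the direction of the pin is not given; axes are the sampler's
- collar_centre (a point): Centre of the loose red hold-down collar (0.11 to 0.18 kg) round the spindle, standing on the carousel, z up. Sixteen-sided grip 40 mm across flats, 32 mm high, underside 16 mm below this point; black foot ring 49 mm across, 5 mm high. Bore 17.5 mm, with two lengthwise slots 9 mm wide and 29 mm across, lying along this point's x axis, in its lower 22 mm
- collar_ledge (a point): Centre of the collar's inner ledge, 22 mm above its underside; above it the collar is open, 30 mm wide. The cross-pin lies 1 mm above the ledge and holds the collar down. With the collar turned anticlockwise (from above) by some 15 to 88 degrees, never more, the slots come under the pin (about 5 degrees play either way) and the collar can be lifted 52 mm, over the pin and off the spindle's top
- tray: Blue open parts tray fixed on the bench, 140 mm (x) x 120 mm (y) x 22 mm high, walls 4 mm, floor about 4 mm thick. Origin: centre of its underside
- reagent: Small white plastic reagent bottle with blue cap, 56 mm in diameter, 110 mm high. Origin: centre of its underside
- beaker: Empty glass beaker, 66 mm across the rim, 85 mm high. Origin: centre of its underside
- jar: Amber glass jar with black cap, 60 mm in diameter, 65 mm high. Origin: centre of its underside
There are look-alikes about, which are no part of the job. What is shaped like the part that bears collar_centre but turquoise or white is not meant.

How it is judged:
By the outcome, as a careful person would: the job done as asked, in the order asked, and still so for the second after the job is handed in, with the robot touching nothing.
It also fails if it takes over 64 s, if anything falls off the work surface, if the arm or the gripper's body presses on something with over 40 N, if the wrist force passes 120 N, or if a joint passes its speed limit or range.

## Working session

There is one attempt and no reset: what is moved stays moved. The work goes in short steps, Python scripts to look and compute and a tool call to move; the robot and the scene stay as the last step left them, time stands still between calls to the robot, and variables do not carry over. Pictures are saved under pics/ and viewed, at most 10 in all, crops included, and the job is handed in when it is done.

Besides the shell and the picture viewer there is one more tool, called after "Emit:" as a command line: name --argument value ..., lists and objects as JSON in quotes. carry_out: Moves the arm, as the interface text tells. Its arguments: {"type":"object","properties":{"travel":{"type":"array"},"angular":{"type":"array"},"claw":{"type":"array"},"squeeze":{"type":"number"}},"required":["travel","angular","claw"]}

```bash
mkdir -p pics; cat > h.py <<'E'
import numpy as np, cv2
from workcell import state, snapshot, camera_params, finish_job
def ray(c,u,v):
    p=camera_params(c);K=np.array(p["mtx"]);R=np.array(p["orientation"])
    d=np.linalg.inv(K)@[u,v,1]; d=R@np.array([d[0],-d[1],-d[2]])
    return np.array(p["xyz"]),d
def onz(c,u,v,z):
    o,d=ray(c,u,v); return o+d*(z-o[2])/d[2]
def proj(c,P):
    p=camera_params(c);K=np.array(p["mtx"]);R=np.array(p["orientation"])
    q=R.T@(np.array(P)-np.array(p["xyz"])); q=K@np.array([q[0],-q[1],-q[2]]); return q[:2]/q[2]
def save(img,n,box=None,s=1):
    if box: img=img[box[1]:box[3],box[0]:box[2]]
    cv2.imwrite('pics/'+n,cv2.resize(img[:,:,::-1],None,fx=s,fy=s,interpolation=cv2.INTER_CUBIC))
E
python3 - <<'E'
from h import *
np.set_printoptions(precision=4,suppress=True)
a=snapshot("scene");b=snapshot("top");np.save('a.npy',a);np.save('b.npy',b)
cv2.imwrite('pics/both.png',cv2.resize(np.vstack([a,b])[:,:,::-1],(400,600)))
save(a,'scene.png',None,1.5);save(b,'top.png',None,1.5)
for c in("scene","top"):print(camera_params(c))
s=state();print(s["ee_rot"],s["contact_force"],s["grip_width"])
E
```

```text
{'mtx': array([[357.6336,   0.    , 250.3703],
       [  0.    , 357.6336, 190.9011],
       [  0.    ,   0.    ,   1.    ]]), 'xyz': array([ 1.1016, -0.3064,  0.6123]), 'orientation': array([[ 0.3137, -0.6406,  0.7008],
       [ 0.9493,  0.1949, -0.2468],
       [ 0.0215,  0.7427,  0.6693]])}
{'mtx': array([[359.4982,   0.    , 251.8468],
       [  0.    , 359.4982, 187.9366],
       [  0.    ,   0.    ,   1.    ]]), 'xyz': array([ 0.4453, -0.1086,  0.903 ]), 'orientation': array([[-0.0039,  0.9838, -0.1793],
       [-0.9995, -0.0093, -0.0292],
       [-0.0304,  0.1791,  0.9834]])}
[[-0.9387  0.3446 -0.0004]
 [ 0.3446  0.9387 -0.0015]
 [-0.0001 -0.0015 -1.    ]] [-0.3407  0.8287 -0.4009] 0.09199050357782106
```

View pics/scene.png

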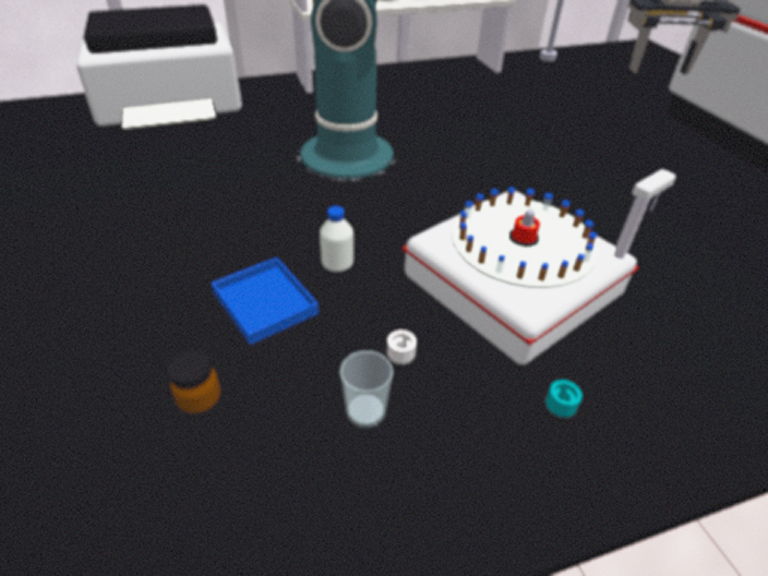

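View pics/top.png

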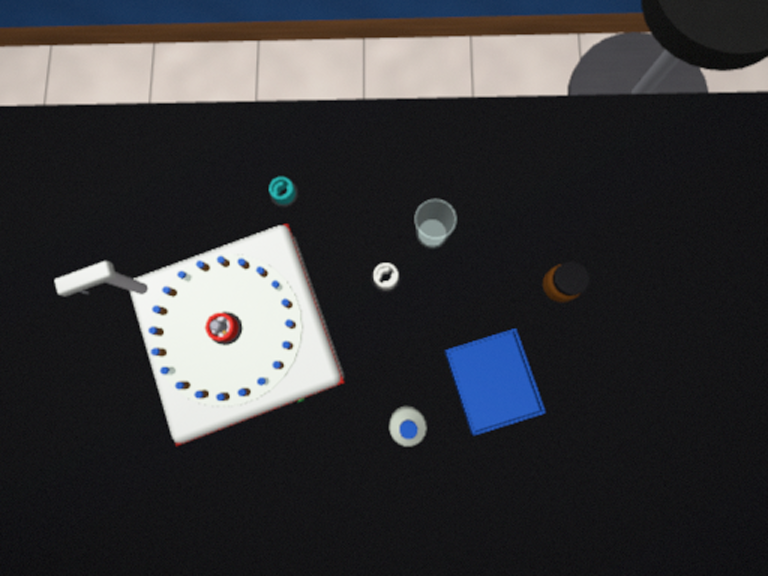

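The scene view shows the red collar at about (526,230)/1.5 and the tray at (265,298)/1.5. The top view shows the collar at (223,327)/1.5, the tray at (495,382)/1.5, and the bottle beside the tray at (408,428)/1.5.

```bash
cat > m.py <<'E'
from h import *
np.set_printoptions(precision=4,suppress=True)
def tri(p,q):
    o1,d1=ray("top",*p);o2,d2=ray("scene",*q)
    d1/=np.linalg.norm(d1);d2/=np.linalg.norm(d2)
    t=np.linalg.lstsq(np.c_[d1,-d2],o2-o1,rcond=None)[0]
    x,y=o1+t[0]*d1,o2+t[1]*d2; return (x+y)/2,np.linalg.norm(x-y)
if __name__=="__main__":
  I={"scene":np.load('a.npy'),"top":np.load('b.npy')}
  ctr={"scene":(351,155),"top":(149,217)}
  for c,im in I.items():
    h=cv2.cvtColor(im,cv2.COLOR_RGB2HSV)
    red=(((h[...,0]<8)|(h[...,0]>172))&(h[...,1]>150)&(h[...,2]>80)).astype(np.uint8)
    n,l,s,ce=cv2.connectedComponentsWithStats(red)
    for i in range(1,n):
        if s[i,4]>30 and np.hypot(*(ce[i]-ctr[c]))<15: print(c,'red',s[i],ce[i],onz(c,*ce[i],.124))
    blue=((h[...,0]>100)&(h[...,0]<130)&(h[...,1]>120)&(h[...,2]>60)).astype(np.uint8)
    n,l,s,ce=cv2.connectedComponentsWithStats(blue)
    P=[]
    for i in range(1,n):
        if s[i,4]>1500 and s[i,1]>100:
            cn=cv2.findContours((l==i).astype(np.uint8),0,2)[0][0]
            box=cv2.approxPolyDP(cv2.convexHull(cn),8,True)[:,0]; print(c,'tray',s[i],box.tolist())
            B=np.array([onz(c,*b,.022 if c=="top" else .022)[:2] for b in box]);print(B,B.mean(0))
            print([np.linalg.norm(B[k]-B[k-1]) for k in range(len(B))])
        elif 4<s[i,4]<60:
            p=onz(c,*ce[i],.126)[:2]
            g=onz(c,*ctr[c],.124)[:2]
            if abs(np.linalg.norm(p-g)-.1)<.02:P.append(p)
    P=np.array(P); A=np.c_[2*P,np.ones(len(P))]
    x=np.linalg.lstsq(A,(P**2).sum(1),rcond=None)[0]
    print(c,'caps',len(P),x[:2],np.sqrt(x[2]+x[0]**2+x[1]**2))
  print(tri((408/1.5,428/1.5),(336/1.5,212/1.5)))
  save(I["top"],'ct.png',(120,190,180,250),8)
E
python3 m.py
```

```text
scene red [341 145  18  18 198] [349.6162 154.697 ] [0.5381 0.1336 0.124 ]
scene tray [ 140  171   73   59 2608] [[185, 171], [212, 209], [166, 229], [140, 188]]
[[ 0.36   -0.2278]
 [ 0.5172 -0.194 ]
 [ 0.548  -0.3048]
 [ 0.3941 -0.3457]] [ 0.4548 -0.2681]
[np.float64(0.12272259410358258), np.float64(0.1608163361746938), np.float64(0.11501578660743235), np.float64(0.1592462512638806)]
scene caps 16 [0.5218 0.1457] 0.101581896463274
top red [138 209  21  19 166] [149.0904 218.3434] [0.5218 0.1399 0.124 ]
top tray [ 296  219   68   72 3139] [[344, 219], [363, 275], [315, 290], [296, 233]]
[[ 0.5269 -0.3066]
 [ 0.3941 -0.3446]
 [ 0.3599 -0.2304]
 [ 0.4937 -0.1892]] [ 0.4437 -0.2677]
[np.float64(0.12196209760086632), np.float64(0.13814694763806673), np.float64(0.1192109615162536), np.float64(0.1399670807705255)]
top caps 20 [0.5234 0.1445] 0.10004325458999853
(array([ 0.3783, -0.1262,  0.1071]), np.float64(0.0022762826831156054))
```

View pics/ct.png

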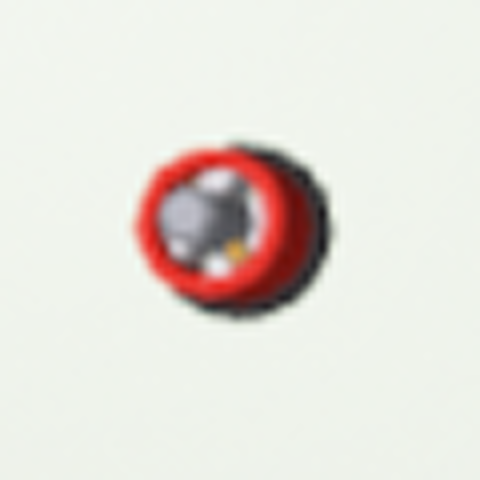

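The crop shows the red collar rim, the spindle at (190,215), and one gold pin end at about (235,248), so the pin points down and to the right. Next I approach from above.

Emit:
carry_out --travel '[[0.06, -0.1, 0.2], [0.2, -0.3, 0.4], [0.35, -0.5, 0.5], [0.5, -0.7, 0.5], [0.6, -0.9, 0.5], [0.65, -1, 0.5], [0.65, -1, 0.5], [0.65, -1, 0.5]]' --angular '[[0, 0, 0], [0, 0, 0], [0, 0, 0], [0, 0, 0], [0, 0, 0], [0, 0, 0], [0, 0, 0], [0, 0, 0]]' --claw '[-1, -1, -1, -1, -1, -1, -1, -1]'

```text
time_s: 0.9
position: [0.354, 0.41, 0.3146]
ee_rot: [[-0.938, 0.346, -0.0], [0.346, 0.938, 0.0], [0.0, 0.0, -1.0]]
contact_force: [-0.3, 0.9, 1.0]
grip_width: 0.0921
grip_force: 0.0
```

Emit:
carry_out --travel '[[0.1, -0.2, 0], [0.25, -0.4, 0], [0.4, -0.6, 0], [0.5, -0.8, 0], [0.65, -1, 0], [0.65, -1, 0], [0.65, -1, 0], [0.65, -1, 0]]' --angular '[[0, 0, 0], [0, 0, 0], [0, 0, 0], [0, 0, 0], [0, 0, 0], [0, 0, 0], [0, 0, 0], [0, 0, 0]]' --claw '[-1, -1, -1, -1, -1, -1, -1, -1]'

```text
time_s: 1.7
position: [0.483, 0.2126, 0.3141]
ee_rot: [[-0.94, 0.341, -0.001], [0.341, 0.94, 0.0], [0.001, -0.0, -1.0]]
contact_force: [0.4, 0.2, -0.6]
grip_width: 0.0923
grip_force: 0.0
```

```bash
python3 -c "
from h import *
s=state();print(s['q'],s['position'],s['ee_rot'],s['time_s'],s['contact_force'])"
```

```text
[-0.69301093  0.16349854  0.24548385  1.79375597 -0.04327883  1.19027926
  0.78821063] [0.48302785 0.21259494 0.31412175] [[-9.40047068e-01  3.41043306e-01 -9.86222347e-04]
 [ 3.41043275e-01  9.40047575e-01  2.04457477e-04]
 [ 9.96824779e-04 -1.44144847e-04 -9.99999493e-01]] 1.7 [ 0.35566195  0.22812176 -0.64053178]
```

Emit:
carry_out --travel '[[0.05, -0.1, 0], [0.1, -0.2, 0], [0.15, -0.3, -0.1], [0.2, -0.34, -0.2], [0.2, -0.34, -0.3], [0.2, -0.34, -0.4], [0.2, -0.34, -0.5], [0.2, -0.34, -0.5]]' --angular '[[0, 0, -0.09], [0, 0, -0.18], [0, 0, -0.27], [0, 0, -0.36], [0, 0, -0.45], [0, 0, -0.5], [0, 0, -0.5], [0, 0, -0.5]]' --claw '[-1, -1, -1, -1, -1, -1, -1, -1]'

```text
time_s: 2.5
position: [0.5215, 0.1442, 0.2119]
ee_rot: [[-0.424, 0.906, -0.005], [0.906, 0.424, -0.002], [0.001, -0.006, -1.0]]
contact_force: [-1.3, 0.4, 0.6]
grip_width: 0.092
grip_force: 0.0
```

```bash
python3 -c "
from h import *
s=state();print(s['q'],s['position'],s['ee_rot'],s['time_s'],s['contact_force'])
save(snapshot('scene'),'s2.png',(270,40,460,220),3.3)"
```

```text
[-0.64539861  0.29425703  0.37917652  1.89031713 -0.12888035  0.9863231
  0.22861223] [0.52153014 0.14416219 0.21192674] [[-4.23864943e-01  9.05709684e-01 -5.33641202e-03]
 [ 9.05725127e-01  4.23862075e-01 -1.71340425e-03]
 [ 7.10055852e-04 -5.55957445e-03 -9.99984293e-01]] 2.5 [-1.30964734  0.375675    0.59871097]
```

View pics/s2.png

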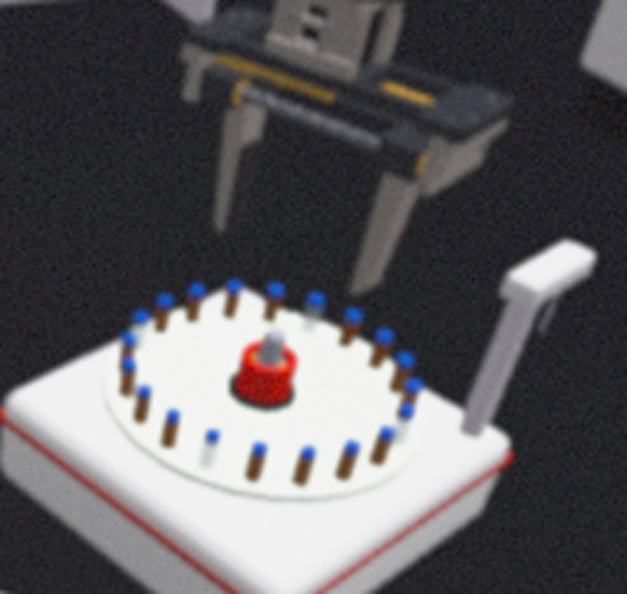

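The crop shows the gripper straddling the spindle, with fingertips at about (220,230) and (365,290) and the spindle top at (273,335). Now a numeric check of those points.

```bash
python3 -c "
from h import *
s=state();print(proj('scene',s['position']),'seen',292/3.3+270,260/3.3+40, s['position'])
print(onz('scene',273/3.3+270,331/3.3+40,.152), onz('top',120+188/8,190+213/8,.152))"
```

```text
[358.70922403 116.74397582] seen 358.4848484848485 118.7878787878788 [0.52268222 0.14407803 0.21356105]
[0.52281065 0.14400792 0.152     ] [0.52274897 0.14304605 0.152     ]
```

Emit:
carry_out --travel '[[0, 0, -0.15], [0, 0, -0.3], [0, 0, -0.4], [0, 0, -0.45], [0, 0, -0.49], [0, 0, -0.51], [0, 0, -0.51], [0, 0, -0.51]]' --angular '[[0, 0, 0], [0, 0, 0], [0, 0, 0], [0, 0, 0], [0, 0, 0], [0, 0, 0], [0, 0, 0], [0, 0, 0]]' --claw '[-1, -1, -1, -1, -1, -1, -1, -1]'

```text
time_s: 3.35
position: [0.5246, 0.1424, 0.1134]
ee_rot: [[-0.42, 0.907, 0.001], [0.907, 0.42, 0.001], [-0.0, 0.001, -1.0]]
contact_force: [0.3, -0.6, 0.1]
grip_width: 0.0921
grip_force: 0.0
```

Emit:
carry_out --travel '[[0, 0, 0], [0, 0, 0], [0, 0, 0], [0, 0, 0], [0, 0, 0], [0, 0, 0], [0, 0, 0], [0, 0, 0]]' --angular '[[0, 0, 0], [0, 0, 0], [0, 0, 0], [0, 0, 0], [0, 0, 0], [0, 0, 0], [0, 0, 0], [0, 0, 0]]' --claw '[-0.4, -0.1, 0, 0.1, 0.2, 0.3, 0.3, 0.3]' --squeeze 12

```text
time_s: 4.15
position: [0.5241, 0.1422, 0.1126]
ee_rot: [[-0.42, 0.907, 0.0], [0.907, 0.42, -0.0], [-0.0, 0.0, -1.0]]
contact_force: [0.5, -0.8, -0.7]
grip_width: 0.0401
grip_force: 12.0
```

Emit:
carry_out --travel '[[0, 0, 0], [0, 0, 0], [-0.003, 0.005, -0.007], [-0.005, 0.01, -0.015], [-0.005, 0.01, -0.015], [-0.005, 0.01, -0.015], [-0.005, 0.01, -0.015], [-0.005, 0.01, -0.015]]' --angular '[[0, 0, 0], [0, 0, 0], [0, 0, 0], [0, 0, 0], [0, 0, 0], [0, 0, 0], [0, 0, 0], [0, 0, 0]]' --claw '[0, 0, 0, 0, 0.1, 0.3, 0.3, 0.3]' --squeeze 15

```text
time_s: 4.95
position: [0.5228, 0.1441, 0.1094]
ee_rot: [[-0.42, 0.908, -0.0], [0.908, 0.42, -0.0], [-0.0, -0.0, -1.0]]
contact_force: [-0.4, 0.4, -1.8]
grip_width: 0.0403
grip_force: 15.0
```

Emit:
carry_out --travel '[[0, 0, 0], [0, 0, 0.002], [0, 0, 0.004], [0, 0, 0.006], [0, 0, 0.008], [0, 0, 0.01], [0, 0, 0.01], [0, 0, 0.01]]' --angular '[[0, 0, 0], [0, 0, 0], [0, 0, 0], [0, 0, 0], [0, 0, 0], [0, 0, 0], [0, 0, 0], [0, 0, 0]]' --claw '[0.3, 0.3, 0.3, 0.3, 0.3, 0.3, 0.3, 0.3]'

```text
time_s: 5.75
position: [0.5228, 0.1441, 0.111]
ee_rot: [[-0.42, 0.907, -0.0], [0.907, 0.42, -0.0], [-0.0, -0.001, -1.0]]
contact_force: [3.8, 1.5, -13.5]
grip_width: 0.0399
grip_force: 15.0
```

Emit:
carry_out --travel '[[0, 0, -0.004], [0, 0, -0.004], [0, 0, -0.004], [0, 0, -0.004], [0, 0, -0.004], [0, 0, -0.004], [0, 0, -0.004], [0, 0, -0.004]]' --angular '[[0, 0, 0], [0, 0, 0.03], [0, 0, 0.06], [0, 0, 0.09], [0, 0, 0.12], [0, 0, 0.14], [0, 0, 0.14], [0, 0, 0.14]]' --claw '[0.3, 0.3, 0.3, 0.3, 0.3, 0.3, 0.3, 0.3]' --squeeze 18

```text
time_s: 6.55
position: [0.5235, 0.144, 0.1109]
ee_rot: [[-0.607, 0.795, 0.001], [0.795, 0.607, -0.0], [-0.001, 0.001, -1.0]]
contact_force: [4.2, -0.3, -11.5]
grip_width: 0.0396
grip_force: 18.0
```

Emit:
carry_out --travel '[[0, 0, -0.001], [0, 0, -0.001], [0, 0, -0.001], [0, 0, -0.001], [0, 0, -0.001], [0, 0, -0.001], [0, 0, -0.001], [0, 0, -0.001]]' --angular '[[0, 0, 0.015], [0, 0, 0.03], [0, 0, 0.045], [0, 0, 0.06], [0, 0, 0.075], [0, 0, 0.08], [0, 0, 0.08], [0, 0, 0.08]]' --claw '[0.3, 0.3, 0.3, 0.3, 0.3, 0.3, 0.3, 0.3]'

```text
time_s: 7.35
position: [0.5232, 0.1442, 0.1108]
ee_rot: [[-0.703, 0.712, 0.0], [0.712, 0.703, 0.0], [-0.0, 0.0, -1.0]]
contact_force: [3.6, -0.3, -6.6]
grip_width: 0.0399
grip_force: 18.0
```

```bash
python3 -c "
from h import *
s=state();print(s['moment'],s['contact_force'],s['q'][6])"
```

```text
[-0.14361622 -0.74808764 -0.05398051] [ 3.56161832 -0.25406871 -6.63088976] 0.5882205190521573
```

Emit:
carry_out --travel '[[0.001, 0, 0], [0.001, 0, 0], [0.001, 0, 0], [0.001, 0, 0], [0.001, 0, 0], [0.001, 0, 0], [0.001, 0, 0], [0.001, 0, 0]]' --angular '[[0, 0, 0.015], [0, 0, 0.03], [0, 0, 0.045], [0, 0, 0.06], [0, 0, 0.075], [0, 0, 0.08], [0, 0, 0.08], [0, 0, 0.08]]' --claw '[0.3, 0.3, 0.3, 0.3, 0.3, 0.3, 0.3, 0.3]'

```text
time_s: 8.15
position: [0.5234, 0.1442, 0.1106]
ee_rot: [[-0.786, 0.618, 0.0], [0.618, 0.786, 0.0], [-0.0, 0.0, -1.0]]
contact_force: [3.3, 0.3, -7.0]
grip_width: 0.04
grip_force: 18.0
```

Emit:
carry_out --travel '[[0.001, 0, 0], [0.001, 0, 0], [0.001, 0, 0], [0.001, 0, 0], [0.001, 0, 0], [0.001, 0, 0], [0.001, 0, 0], [0.001, 0, 0]]' --angular '[[0, 0, 0.015], [0, 0, 0.03], [0, 0, 0.045], [0, 0, 0.06], [0, 0, 0.075], [0, 0, 0.08], [0, 0, 0.08], [0, 0, 0.08]]' --claw '[0.3, 0.3, 0.3, 0.3, 0.3, 0.3, 0.3, 0.3]'

```text
time_s: 8.95
position: [0.5235, 0.1443, 0.1106]
ee_rot: [[-0.857, 0.514, 0.0], [0.514, 0.857, 0.0], [-0.0, 0.0, -1.0]]
contact_force: [4.5, 1.4, -7.3]
grip_width: 0.04
grip_force: 18.0
```

Emit:
carry_out --travel '[[0, 0, 0], [0, 0, 0], [0, 0, 0], [0, 0, 0], [0, 0, 0], [0, 0, 0], [0, 0, 0], [0, 0, 0]]' --angular '[[0, 0, 0], [0, 0, 0], [0, 0, 0], [0, 0, 0], [0, 0, 0], [0, 0, 0], [0, 0, 0], [0, 0, 0]]' --claw '[0.3, 0.3, 0.3, 0.3, 0.3, 0.3, 0.3, 0.3]'

```text
time_s: 9.75
position: [0.5235, 0.1443, 0.1106]
ee_rot: [[-0.858, 0.514, 0.0], [0.514, 0.858, 0.0], [-0.0, 0.0, -1.0]]
contact_force: [5.1, 1.6, -6.9]
grip_width: 0.0401
grip_force: 18.0
```

Emit:
carry_out --travel '[[0.001, 0.001, 0], [0.001, 0.001, 0], [0.001, 0.001, 0], [0.001, 0.001, 0], [0.001, 0.001, 0], [0.001, 0.001, 0], [0.001, 0.001, 0], [0.001, 0.001, 0]]' --angular '[[0, 0, 0.015], [0, 0, 0.03], [0, 0, 0.045], [0, 0, 0.06], [0, 0, 0.075], [0, 0, 0.08], [0, 0, 0.08], [0, 0, 0.08]]' --claw '[0.3, 0.3, 0.3, 0.3, 0.3, 0.3, 0.3, 0.3]'

```text
time_s: 10.55
position: [0.5237, 0.1444, 0.1106]
ee_rot: [[-0.915, 0.403, 0.0], [0.403, 0.915, 0.0], [-0.0, 0.0, -1.0]]
contact_force: [3.9, 2.3, -7.1]
grip_width: 0.04
grip_force: 18.0
```

Emit:
carry_out --travel '[[0.001, 0.001, 0], [0.001, 0.001, 0], [0.001, 0.001, 0], [0.001, 0.001, 0], [0.001, 0.001, 0], [0.001, 0.001, 0], [0.001, 0.001, 0], [0.001, 0.001, 0]]' --angular '[[0, 0, 0.015], [0, 0, 0.03], [0, 0, 0.045], [0, 0, 0.06], [0, 0, 0.075], [0, 0, 0.08], [0, 0, 0.08], [0, 0, 0.08]]' --claw '[0.3, 0.3, 0.3, 0.3, 0.3, 0.3, 0.3, 0.3]'

```text
time_s: 11.35
position: [0.5238, 0.1445, 0.1106]
ee_rot: [[-0.958, 0.285, 0.0], [0.285, 0.958, -0.0], [-0.0, 0.0, -1.0]]
contact_force: [3.3, 1.5, -4.4]
grip_width: 0.0401
grip_force: 18.0
```

Emit:
carry_out --travel '[[0.001, 0, 0], [0.001, 0, 0], [0.001, 0, 0], [0.001, 0, 0], [0.001, 0, 0], [0.001, 0, 0], [0.001, 0, 0], [0.001, 0, 0]]' --angular '[[0, 0, 0.01], [0, 0, 0.02], [0, 0, 0.03], [0, 0, 0.04], [0, 0, 0.04], [0, 0, 0.04], [0, 0, 0.04], [0, 0, 0.04]]' --claw '[0.3, 0.3, 0.3, 0.3, 0.3, 0.3, 0.3, 0.3]'

```text
time_s: 12.15
position: [0.5239, 0.1446, 0.1106]
ee_rot: [[-0.975, 0.224, -0.0], [0.224, 0.975, 0.0], [0.0, -0.0, -1.0]]
contact_force: [1.6, 1.3, -1.7]
grip_width: 0.04
grip_force: 18.0
```

```bash
python3 -c "
from h import *
s=state();print(s['moment'],s['contact_force'],s['q'][6],s['position'])"
```

```text
[ 0.23547409 -0.29192592  0.05102547] [ 1.55937825  1.27902384 -1.69019974] 1.0819130616588635 [0.52387633 0.14461673 0.1106052 ]
```

The upward force fell to about the collar's weight, so the slots are under the pin. I'll lift gently.

Emit:
carry_out --travel '[[0, 0, 0], [0, 0, 0], [0, 0, 0.004], [0, 0, 0.008], [0, 0, 0.012], [0, 0, 0.015], [0, 0, 0.015], [0, 0, 0.015]]' --angular '[[0, 0, 0.008], [0, 0, 0.015], [0, 0, 0.015], [0, 0, 0.015], [0, 0, 0.015], [0, 0, 0.015], [0, 0, 0.015], [0, 0, 0.015]]' --claw '[0.3, 0.3, 0.3, 0.3, 0.3, 0.3, 0.3, 0.3]'

```text
time_s: 12.95
position: [0.5235, 0.1448, 0.1119]
ee_rot: [[-0.98, 0.201, -0.001], [0.201, 0.98, -0.0], [0.001, -0.001, -1.0]]
contact_force: [6.3, 4.1, -16.5]
grip_width: 0.0401
grip_force: 18.0
```

The collar is still blocked. I'll ease off, turn a little further, and feel again.

Emit:
carry_out --travel '[[0, 0, -0.006], [0, 0, -0.012], [0, 0, -0.012], [0, 0, -0.012], [0, 0, -0.012], [0, 0, -0.012], [0, 0, -0.012], [0, 0, -0.012]]' --angular '[[0, 0, 0], [0, 0, 0], [0, 0, 0.01], [0, 0, 0.02], [0, 0, 0.03], [0, 0, 0.04], [0, 0, 0.04], [0, 0, 0.04]]' --claw '[0.3, 0.3, 0.3, 0.3, 0.3, 0.3, 0.3, 0.3]'

```text
time_s: 13.75
position: [0.524, 0.1447, 0.1114]
ee_rot: [[-0.99, 0.139, 0.0], [0.139, 0.99, 0.0], [0.0, 0.0, -1.0]]
contact_force: [1.3, 2.2, -4.5]
grip_width: 0.0401
grip_force: 18.0
```

```bash
python3 -c "
from h import *
s=state();print(s['moment'],s['contact_force'],s['q'][6],s['position'])
save(snapshot('scene'),'s3.png',(270,40,460,220),3.3)"
```

```text
[ 0.60267946 -0.25560944 -0.04243264] [ 1.27785323  2.20787654 -4.52713751] 1.1574953987820145 [0.52399495 0.14466128 0.11135684]
```

View pics/s3.png

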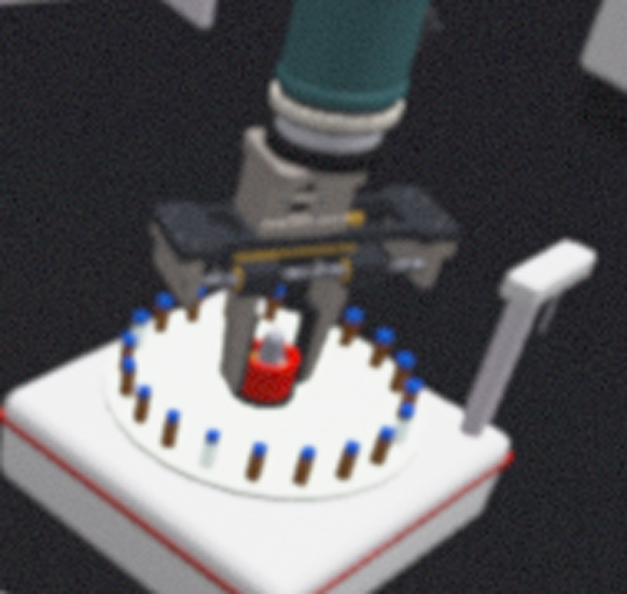

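The picture shows the gripper holding the collar upright with the spindle top at (273,345). I'll continue turning with a light pull.

Emit:
carry_out --travel '[[0, 0, 0.001], [0, 0, 0.001], [0, 0, 0.001], [0, 0, 0.001], [0, 0, 0.001], [0, 0, 0.001], [0, 0, 0.001], [0, 0, 0.001]]' --angular '[[0, 0, 0.01], [0, 0, 0.02], [0, 0, 0.03], [0, 0, 0.04], [0, 0, 0.05], [0, 0, 0.06], [0, 0, 0.06], [0, 0, 0.06]]' --claw '[0.3, 0.3, 0.3, 0.3, 0.3, 0.3, 0.3, 0.3]' --squeeze 25

```text
time_s: 14.6
position: [0.5241, 0.1448, 0.1116]
ee_rot: [[-0.999, 0.046, 0.0], [0.046, 0.999, 0.0], [-0.0, 0.0, -1.0]]
contact_force: [0.5, 3.5, -0.3]
grip_width: 0.0403
grip_force: 25.0
```

Emit:
carry_out --travel '[[0, 0, 0.002], [0, 0, 0.004], [0, 0, 0.006], [0, 0, 0.006], [0, 0, 0.006], [0, 0, 0.006], [0, 0, 0.006], [0, 0, 0.006]]' --angular '[[0, 0, 0], [0, 0, 0], [0, 0, 0], [0, 0, 0], [0, 0, 0], [0, 0, 0], [0, 0, 0], [0, 0, 0]]' --claw '[0.3, 0.3, 0.3, 0.3, 0.3, 0.3, 0.3, 0.3]'

```text
time_s: 15.4
position: [0.5239, 0.1448, 0.1124]
ee_rot: [[-0.999, 0.045, -0.0], [0.045, 0.999, 0.0], [0.0, 0.0, -1.0]]
contact_force: [2.8, 4.9, -5.4]
grip_width: 0.0403
grip_force: 25.0
```

```bash
python3 -c "
from h import *
s=state();print(s['moment'],s['contact_force'],s['position'])"
```

```text
[ 1.11233631 -0.43437376  0.02832512] [ 2.83599133  4.92286764 -5.4076057 ] [0.52390154 0.14480993 0.11241276]
```

Emit:
carry_out --travel '[[0.001, 0.002, 0], [0.001, 0.003, 0], [0.001, 0.003, 0], [0.001, 0.003, 0], [0.001, 0.003, 0], [0.001, 0.003, 0], [0.001, 0.003, 0], [0.001, 0.003, 0]]' --angular '[[0, 0, 0], [0, 0, 0.01], [0, 0, 0.02], [0, 0, 0.03], [0, 0, 0.04], [0, 0, 0.05], [0, 0, 0.05], [0, 0, 0.05]]' --claw '[0.3, 0.3, 0.3, 0.3, 0.3, 0.3, 0.3, 0.3]'

```text
time_s: 16.2
position: [0.5242, 0.1449, 0.1127]
ee_rot: [[-0.999, -0.033, 0.0], [-0.033, 0.999, -0.0], [0.0, -0.0, -1.0]]
contact_force: [-0.5, 2.3, -0.2]
grip_width: 0.04
grip_force: 25.0
```

```bash
python3 -c "
from h import *
s=state();print(s['moment'],s['contact_force'],s['position'],s['q'][6])"
```

```text
[ 0.4900602  -0.00650478  0.01785113] [-0.51430644  2.31499259 -0.18874944] [0.52424149 0.1449292  0.11274535] 1.3079400677982713
```

Emit:
carry_out --travel '[[0, 0.001, 0.002], [0, 0.001, 0.004], [0, 0.001, 0.006], [0, 0.001, 0.008], [0, 0.001, 0.01], [0, 0.001, 0.01], [0, 0.001, 0.01], [0, 0.001, 0.01]]' --angular '[[0, 0, 0], [0, 0, 0], [0, 0, 0], [0, 0, 0], [0, 0, 0], [0, 0, 0], [0, 0, 0], [0, 0, 0]]' --claw '[0.3, 0.3, 0.3, 0.3, 0.3, 0.3, 0.3, 0.3]'

```text
time_s: 17.0
position: [0.5242, 0.1453, 0.1146]
ee_rot: [[-0.999, -0.033, 0.0], [-0.033, 0.999, -0.0], [-0.0, -0.0, -1.0]]
contact_force: [-0.6, 0.3, -2.1]
grip_width: 0.0401
grip_force: 25.0
```

```bash
python3 -c "
from h import *
s=state();print(s['moment'],s['contact_force'],s['position'],s['q'][6])
save(snapshot('scene'),'s4.png',(310,100,400,180),7)"
```

```text
[0.02676535 0.01268874 0.03933767] [-0.62408873  0.27202229 -2.07927246] [0.52422371 0.1452659  0.11459193] 1.307298310750936
```

View pics/s4.png

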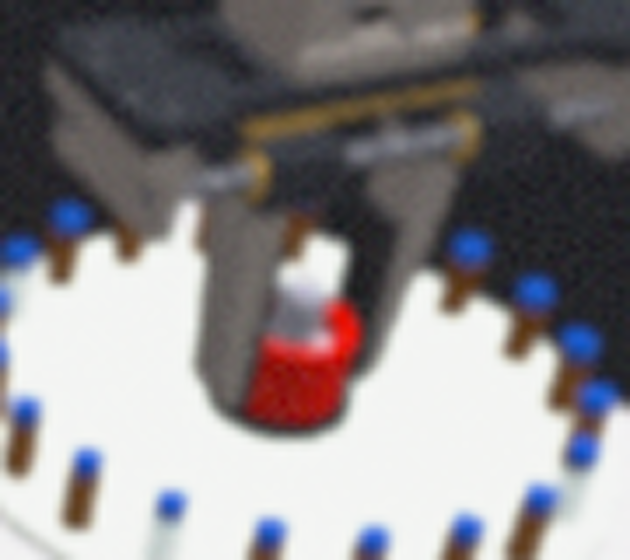

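The collar looks upright in the grip, with no lateral load, and it has risen 2 mm with only its own weight on the wrist. Continue straight up.

Emit:
carry_out --travel '[[0, 0, 0.004], [0, 0, 0.008], [0, 0, 0.012], [0, 0, 0.016], [0, 0, 0.02], [0, 0, 0.025], [0, 0, 0.025], [0, 0, 0.025]]' --angular '[[0, 0, 0], [0, 0, 0], [0, 0, 0], [0, 0, 0], [0, 0, 0], [0, 0, 0], [0, 0, 0], [0, 0, 0]]' --claw '[0.3, 0.3, 0.3, 0.3, 0.3, 0.3, 0.3, 0.3]'

```text
time_s: 17.85
position: [0.5243, 0.1454, 0.1197]
ee_rot: [[-0.999, -0.033, 0.0], [-0.033, 0.999, 0.0], [-0.0, 0.0, -1.0]]
contact_force: [-0.1, 0.2, -0.8]
grip_width: 0.0399
grip_force: 25.0
```

Emit:
carry_out --travel '[[0, 0, 0.01], [0, 0, 0.02], [0, 0, 0.03], [0, 0, 0.04], [0, 0, 0.05], [0, 0, 0.06], [0, 0, 0.06], [0, 0, 0.06]]' --angular '[[0, 0, 0], [0, 0, 0], [0, 0, 0], [0, 0, 0], [0, 0, 0], [0, 0, 0], [0, 0, 0], [0, 0, 0]]' --claw '[0.3, 0.3, 0.3, 0.3, 0.3, 0.3, 0.3, 0.3]'

```text
time_s: 18.65
position: [0.5242, 0.1454, 0.1316]
ee_rot: [[-0.999, -0.033, 0.0], [-0.033, 0.999, 0.0], [-0.0, 0.0, -1.0]]
contact_force: [0.4, 0.9, -2.4]
grip_width: 0.0398
grip_force: 25.0
```

Emit:
carry_out --travel '[[0, 0, 0.02], [0, 0, 0.04], [0, 0, 0.06], [0, 0, 0.08], [0, 0, 0.1], [0, 0, 0.12], [0, 0, 0.12], [0, 0, 0.12]]' --angular '[[0, 0, 0], [0, 0, 0], [0, 0, 0], [0, 0, 0], [0, 0, 0], [0, 0, 0], [0, 0, 0], [0, 0, 0]]' --claw '[0.3, 0.3, 0.3, 0.3, 0.3, 0.3, 0.3, 0.3]'

```text
time_s: 19.45
position: [0.5242, 0.1454, 0.1557]
ee_rot: [[-0.999, -0.033, 0.0], [-0.033, 0.999, 0.0], [-0.0, 0.0, -1.0]]
contact_force: [-0.5, 0.6, -2.3]
grip_width: 0.0397
grip_force: 25.0
```

Emit:
carry_out --travel '[[0, 0, 0.02], [0, 0, 0.05], [0, 0, 0.08], [0, 0, 0.14], [0, 0, 0.25], [0, 0, 0.4], [0, 0, 0.5], [0, 0, 0.5]]' --angular '[[0, 0, 0], [0, 0, 0], [0, 0, 0], [0, 0, 0], [0, 0, 0], [0, 0, 0], [0, 0, 0], [0, 0, 0]]' --claw '[0.3, 0.3, 0.3, 0.3, 0.3, 0.3, 0.3, 0.3]'

```text
time_s: 20.25
position: [0.5262, 0.146, 0.2594]
ee_rot: [[-0.999, -0.033, 0.007], [-0.033, 0.999, 0.002], [-0.007, 0.002, -1.0]]
contact_force: [0.1, 0.1, -1.6]
grip_width: 0.0396
grip_force: 25.0
```

Emit:
carry_out --travel '[[-0.02, -0.1, 0], [-0.06, -0.3, 0], [-0.1, -0.5, 0], [-0.14, -0.7, 0], [-0.18, -0.9, 0], [-0.2, -1, 0], [-0.2, -1, 0], [-0.2, -1, 0]]' --angular '[[0, 0, 0], [0, 0, -0.05], [0, 0, -0.1], [0, 0, -0.15], [0, 0, -0.2], [0, 0, -0.25], [0, 0, -0.25], [0, 0, -0.25]]' --claw '[0.3, 0.3, 0.3, 0.3, 0.3, 0.3, 0.3, 0.3]'

```text
time_s: 21.05
position: [0.4839, -0.0541, 0.2551]
ee_rot: [[-0.936, 0.351, -0.001], [0.351, 0.936, 0.001], [0.001, 0.0, -1.0]]
contact_force: [0.9, 0.5, -2.5]
grip_width: 0.0398
grip_force: 25.0
```

Emit:
carry_out --travel '[[-0.02, -0.1, 0], [-0.06, -0.3, 0], [-0.1, -0.5, 0], [-0.14, -0.7, 0], [-0.18, -0.9, 0], [-0.2, -1, 0], [-0.2, -1, 0], [-0.2, -1, 0]]' --angular '[[0, 0, 0], [0, 0, -0.05], [0, 0, -0.1], [0, 0, -0.15], [0, 0, -0.2], [0, 0, -0.25], [0, 0, -0.25], [0, 0, -0.25]]' --claw '[0.3, 0.3, 0.3, 0.3, 0.3, 0.3, 0.3, 0.3]'

```text
time_s: 21.85
position: [0.445, -0.2527, 0.2551]
ee_rot: [[-0.732, 0.681, -0.001], [0.681, 0.732, 0.001], [0.001, 0.001, -1.0]]
contact_force: [-0.4, -0.7, -1.7]
grip_width: 0.04
grip_force: 25.0
```

```bash
python3 -c "
from h import *
s=state();print(s['contact_force'],s['position'],s['q'])
save(snapshot('scene'),'s5.png',(90,60,290,220),3.5)"
```

```text
[-0.36856109 -0.66693507 -1.67244727] [ 0.44500967 -0.25267577  0.25509637] [ 0.06019804  0.19005411  0.44865293  1.91582072 -0.09517848  1.05716985
  1.3702119 ]
```

View pics/s5.png

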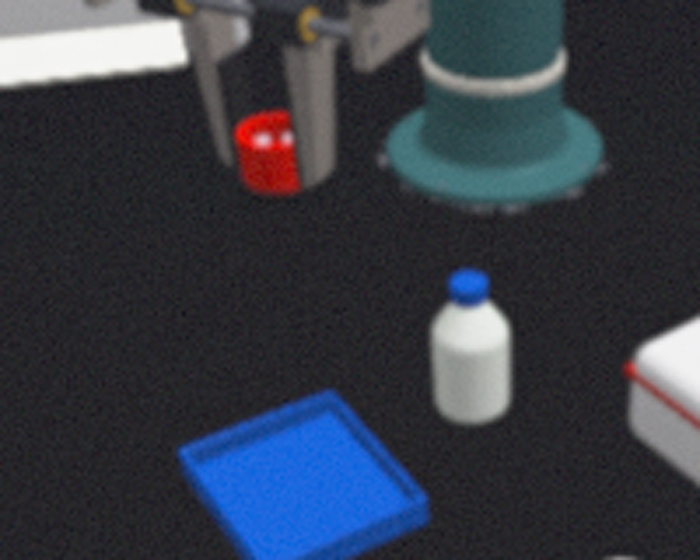

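The collar is held upright above the tray, which lies at about (305,480) in the crop. Now I lower it over the tray centre.

Emit:
carry_out --travel '[[0, -0.04, -0.1], [0, -0.07, -0.25], [0, -0.07, -0.45], [0, -0.07, -0.65], [0, -0.07, -0.8], [0, -0.07, -0.95], [0, -0.07, -1], [0, -0.07, -1]]' --angular '[[0, 0, 0], [0, 0, 0], [0, 0, 0], [0, 0, 0], [0, 0, 0], [0, 0, 0], [0, 0, 0], [0, 0, 0]]' --claw '[0.3, 0.3, 0.3, 0.3, 0.3, 0.3, 0.3, 0.3]'

```text
time_s: 22.7
position: [0.4441, -0.2667, 0.0545]
ee_rot: [[-0.732, 0.682, -0.002], [0.682, 0.732, 0.002], [0.003, -0.0, -1.0]]
contact_force: [0.0, 0.7, -2.0]
grip_width: 0.0396
grip_force: 25.0
```

Emit:
carry_out --travel '[[0, 0, -0.04], [0, 0, -0.08], [0, 0, -0.11], [0, 0, -0.14], [0, 0, -0.16], [0, 0, -0.17], [0, 0, -0.17], [0, 0, -0.17]]' --angular '[[0, 0, 0], [0, 0, 0], [0, 0, 0], [0, 0, 0], [0, 0, 0], [0, 0, 0], [0, 0, 0], [0, 0, 0]]' --claw '[0.3, 0.3, 0.3, 0.3, 0.3, 0.3, 0.3, 0.3]'

```text
time_s: 23.5
position: [0.4443, -0.2687, 0.0217]
ee_rot: [[-0.73, 0.683, 0.0], [0.683, 0.73, -0.0], [-0.0, 0.0, -1.0]]
contact_force: [-0.2, 0.1, -1.9]
grip_width: 0.0402
grip_force: 25.0
```

Creep down until I feel contact (expected at TCP z ≈ 0.014–0.016).

Emit:
carry_out --travel '[[0, 0, -0.005], [0, 0, -0.01], [0, 0, -0.015], [0, 0, -0.02], [0, 0, -0.025], [0, 0, -0.028], [0, 0, -0.028], [0, 0, -0.028]]' --angular '[[0, 0, 0], [0, 0, 0], [0, 0, 0], [0, 0, 0], [0, 0, 0], [0, 0, 0], [0, 0, 0], [0, 0, 0]]' --claw '[0.3, 0.3, 0.3, 0.3, 0.3, 0.3, 0.3, 0.3]'

```text
time_s: 24.3
position: [0.4442, -0.2686, 0.016]
ee_rot: [[-0.73, 0.683, 0.0], [0.683, 0.73, -0.0], [-0.0, -0.0, -1.0]]
contact_force: [0.4, 0.4, -0.6]
grip_width: 0.0399
grip_force: 25.0
```

Emit:
carry_out --travel '[[0, 0, -0.002], [0, 0, -0.004], [0, 0, -0.006], [0, 0, -0.006], [0, 0, -0.006], [0, 0, -0.006], [0, 0, -0.006], [0, 0, -0.006]]' --angular '[[0, 0, 0], [0, 0, 0], [0, 0, 0], [0, 0, 0], [0, 0, 0], [0, 0, 0], [0, 0, 0], [0, 0, 0]]' --claw '[0.3, 0.3, 0.3, 0.3, 0.3, 0.3, 0.3, 0.3]'

```text
time_s: 25.1
position: [0.4442, -0.2686, 0.0148]
ee_rot: [[-0.73, 0.683, 0.0], [0.683, 0.73, -0.0], [-0.0, 0.0, -1.0]]
contact_force: [-0.2, 0.4, -1.5]
grip_width: 0.0394
grip_force: 25.0
```

Emit:
carry_out --travel '[[0, 0, -0.002], [0, 0, -0.004], [0, 0, -0.005], [0, 0, -0.005], [0, 0, -0.005], [0, 0, -0.005], [0, 0, -0.005], [0, 0, -0.005]]' --angular '[[0, 0, 0], [0, 0, 0], [0, 0, 0], [0, 0, 0], [0, 0, 0], [0, 0, 0], [0, 0, 0], [0, 0, 0]]' --claw '[0.3, 0.3, 0.3, 0.3, 0.3, 0.3, 0.3, 0.3]'

```text
time_s: 25.9
position: [0.4442, -0.2686, 0.0138]
ee_rot: [[-0.73, 0.683, -0.0], [0.683, 0.73, 0.0], [0.0, 0.0, -1.0]]
contact_force: [-0.1, 0.0, -0.7]
grip_width: 0.0402
grip_force: 25.0
```

Emit:
carry_out --travel '[[0, 0, -0.002], [0, 0, -0.004], [0, 0, -0.005], [0, 0, -0.005], [0, 0, -0.005], [0, 0, -0.005], [0, 0, -0.005], [0, 0, -0.005]]' --angular '[[0, 0, 0], [0, 0, 0], [0, 0, 0], [0, 0, 0], [0, 0, 0], [0, 0, 0], [0, 0, 0], [0, 0, 0]]' --claw '[0.3, 0.3, 0.3, 0.3, 0.3, 0.3, 0.3, 0.3]'

```text
time_s: 26.7
position: [0.4443, -0.2686, 0.0133]
ee_rot: [[-0.73, 0.683, 0.0], [0.683, 0.73, 0.0], [-0.0, 0.0, -1.0]]
contact_force: [-2.6, 1.2, 4.9]
grip_width: 0.0399
grip_force: 25.0
```

Contact felt (+5 N). I release slowly with a limited opening, then go straight up.

Emit:
carry_out --travel '[[0, 0, 0.001], [0, 0, 0.001], [0, 0, 0.001], [0, 0, 0.001], [0, 0, 0.001], [0, 0, 0.001], [0, 0, 0.001], [0, 0, 0.001]]' --angular '[[0, 0, 0], [0, 0, 0], [0, 0, 0], [0, 0, 0], [0, 0, 0], [0, 0, 0], [0, 0, 0], [0, 0, 0]]' --claw '[0.13, 0.1, 0.05, 0, -0.1, -0.2, -0.3, -0.3]'

```text
time_s: 27.5
position: [0.4442, -0.2686, 0.013]
ee_rot: [[-0.73, 0.683, 0.0], [0.683, 0.73, -0.0], [-0.0, 0.0, -1.0]]
contact_force: [-0.4, -0.6, -0.3]
grip_width: 0.0599
grip_force: 0.0
```

Emit:
carry_out --travel '[[0, 0, 0.03], [0, 0, 0.1], [0, 0, 0.2], [0, 0, 0.35], [0, 0, 0.55], [0, 0, 0.75], [0, 0, 0.95], [0, 0, 1]]' --angular '[[0, 0, 0], [0, 0, 0], [0, 0, 0], [0, 0, 0], [0, 0, 0], [0, 0, 0], [0, 0, 0], [0, 0, 0]]' --claw '[-0.3, -0.3, -0.3, -0.3, -0.3, -0.3, -0.3, -0.3]'

```text
time_s: 28.3
position: [0.4461, -0.2701, 0.2184]
ee_rot: [[-0.73, 0.684, 0.008], [0.684, 0.73, -0.003], [-0.008, 0.004, -1.0]]
contact_force: [-0.1, -0.3, 0.0]
grip_width: 0.06
grip_force: 0.0
```

Emit:
carry_out --travel '[[0, 0, 0.1], [0, 0.2, 0.2], [0, 0.4, 0.2], [0, 0.6, 0.2], [0, 0.8, 0.2], [0, 1, 0.2], [0, 1, 0.2], [0, 1, 0.2]]' --angular '[[0, 0, 0], [0, 0, 0], [0, 0, 0], [0, 0, 0], [0, 0, 0], [0, 0, 0], [0, 0, 0], [0, 0, 0]]' --claw '[-0.3, -0.3, -0.3, -0.3, -0.3, -0.3, -0.3, -0.3]'

```text
time_s: 29.1
position: [0.4439, -0.0683, 0.2531]
ee_rot: [[-0.731, 0.682, 0.0], [0.682, 0.731, -0.0], [-0.0, -0.0, -1.0]]
contact_force: [-0.2, -1.0, 0.9]
grip_width: 0.0596
grip_force: 0.0
```

```bash
python3 -c "
from h import *
s=state();print(s['contact_force'],s['position'])
b=snapshot('top');save(b,'s6.png',(230,160,410,310),4)
h=cv2.cvtColor(b,cv2.COLOR_RGB2HSV)
r=((h[...,0]<8)|(h[...,0]>172))&(h[...,1]>150)&(h[...,2]>80);r[:160]=0;r[:,:280]=0
v,u=np.nonzero(r);print(len(u),onz('top',u.mean(),v.mean(),.032))"
```

```text
[-0.21388879 -0.98667827  0.91591306] [ 0.44391017 -0.06826008  0.25312046]
130 [ 0.44402013 -0.26468789  0.032     ]
```

View pics/s6.png

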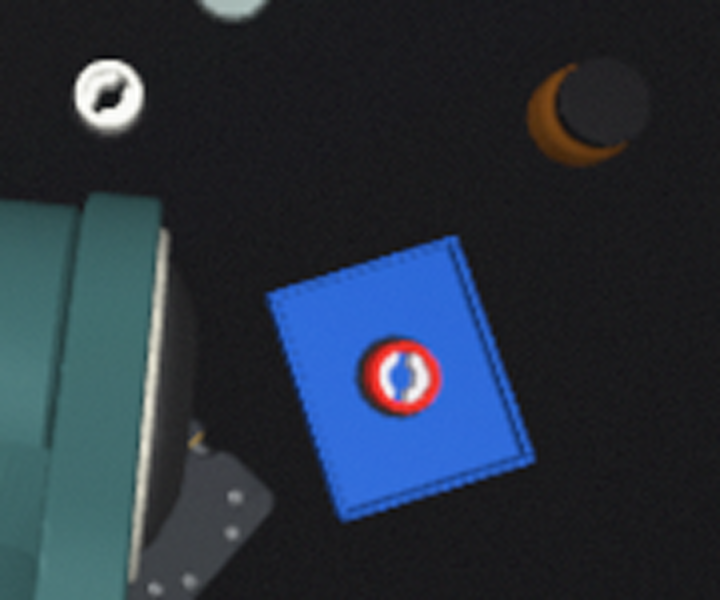

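The collar stands upright on its foot in the middle of the tray, at (402,377) in the crop, and the gripper is clear of everything. I'm handing in.

```bash
python3 -c "
from h import *
print(finish_job())"
```

```text
the job is handed in; nothing more can be done
None
```

The red collar came off after about 67° of anticlockwise turning and now stands on its black foot in the middle of the blue tray; one early test lift met the pin at about 16 N before I eased off, and the job was handed in at about 29 s.

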